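# Set the copying stand's fence and hold its platen at the mark

## Task

Get the book copying stand on the desk ready for a page: wind the handwheel (the red knob is its grip; clockwise seen from above) until the fence carriage touches the red stop block and leave it touching, then lift the hinged clear platen (the black bar is its handle) until its red pin lines up with the green marker on the arc. Finish with the fingers still holding the platen up there, at rest; do not let it go. Leave the marker and all the other things on the stand and the desk where they are.

Things in the scene. Friction and masses are not known exactly. Their poses are not given: they have to be found in the camera images.
- stand: Book copying stand fixed to the desk: brown wooden base board 340 x 480 x 25 mm. Origin on the desk top; x along its short side (away from the robot at yaw 0), y along its long side (to the left), z up; board spans x -170..170, y -210..270. Handwheel on its left, fence rail and stop next to it, hinged platen on its right. Place and yaw (up to 14 degrees) vary.
- wheel_axis (a point): On the vertical axis of the black handwheel (rim radius 56 mm), 95 mm above the desk, at the height of its red knob's foot. Turning it clockwise (from above) winds the fence to the stand's +x, towards the stop: 60 mm a full turn (9.55 mm per rad), and equally back. It turns with about 2 N at the knob and stays where it is left.
- knob_grip (a point): Grip point of the upright red spinner knob: diameter 20 mm, 95 to 142 mm above the desk; this point at 122 mm. It stands 45 mm from the wheel axis, at the start on the axis's -x side (stand frame). The knob spins freely on its pin, so it can be held from above with unchanging gripper yaw and carried round the circle. Axes turn with the knob.
- fence_face (a point): Top middle of the far (+x) face of the black fence carriage (50 x 45 x 30 mm), which slides along the stand's x on an aluminium rail; 67 mm above the desk; axes parallel to the stand's. An aluminium fence bar runs from it under the platen.
- stop_face (a point): Top middle of the near (-x) face of the red stop block (30 x 45 x 30 mm, brass screw on top), fixed on the same rail in line with the fence, 45 to 90 mm beyond its face at the start; axes parallel to the stand's. When the faces meet (x difference 0) the fence goes no further and the knob pushes back.
- platen: Hinged platen: clear pane in an aluminium frame, 240 x 200 x 12 mm, 0.44 to 0.72 kg. Origin on the middle of its hinge axis (along the stand's x, 70 mm above the desk). Axes turn with it: x along the hinge, y along the platen to its free left edge, z out of its upper face. Flat at the start; swings up about +x to at most 86 degrees; falls shut when let go.
- handle (a point): Middle of the platen's round black bar handle, diameter 14 mm, 124 mm long, parallel to the hinge, on posts 56 mm either side. 185 mm from the hinge along the platen (its y) and 52 mm above its mid plane (its z; 46 mm over the frame): 122 mm above the desk when flat. The bar can turn between the finger pads, so the gripper may keep pointing down. Axes turn with the platen.
- pin (a point): Tip of the red pin (8 mm diameter) that sticks out of the platen's far (+x) side, 140 mm from the hinge axis and 136 mm to +x of the stand's origin.
- mark (a point): The pointed green tab (10 mm wide) of the marker clipped on the steel arc at the far (+x) end of the hinge: at the pin's radius, 140 mm from the hinge axis, also 136 mm to +x. The pin coincides with this point when the platen is at the marked angle, 34 to 57 degrees above flat. The marker moves only if pushed.
- loupe: Black loupe, diameter 38 mm, 34 mm tall, on the stand's board at its far left. Leave alone. Origin under its centre.
- weight: Brass paperweight, diameter 40 mm, 33 mm tall, on the stand's board at the far side. Leave alone. Origin under its centre.
- book: Blue hardback book 150 x 210 x 30 mm lying on the desk to the right. Leave alone. Origin under its centre.
- stapler: Stapler 140 x 36 x 49 mm on the desk at the near right. Leave alone. Origin under its centre.
- bird: Teal ceramic bird about 150 x 84 x 106 mm on the desk at the left. Leave alone. Origin under its centre.
- mug: White mug, diameter 82 mm, 92 mm tall, on the desk at the left. Leave alone. Origin under its centre.
- case: Brown spectacle case 160 x 60 x 34 mm on the desk at the near left. Leave alone. Origin under its centre.

How it is judged:
By the outcome, as a careful person would: the job done as asked, in the order asked, and still so for the second after the job is handed in, while the arm keeps its last pose, push and grip.
It also fails if it takes over 67 s, if anything falls off the work surface, if the arm or the gripper's body presses on something with over 40 N, if the wrist force passes 120 N, or if a joint passes its speed limit or range.

## Robot

A 7-joint arm with a two-finger parallel gripper is mounted at the origin on the work surface. World frame = base frame: x ahead of the robot, y to its left, z up, the work surface at z = 0. Lengths are in m, angles in rad, forces in N, time in s.
With the tool pointing down it reaches from about 0.425 to 0.925 m from the base axis. Payload 6.8 kg.
Tool frame: the origin (TCP) lies midway between the tips of the shut fingers; the grasp point (between the pads) lies 19 mm behind it; z points along the fingers, y is the line along which they close (so a half turn about z gives the same grasp; the last joint's range is limited). The gripper opens to 85 mm and grips with 20 to 120 N. Pads are 22 mm wide; open, the fingers measure 114 mm over their backs; the gripper's body (76 mm by 85 mm) begins 54 mm behind the grasp point. The pads swing forward as they close: fully open they stand 13 mm farther back than shut.
Start: joints at [1.03, 0.477, 0.022, 1.555, -0.011, 1.109, -0.083], TCP at [0.283, -0.613, 0.231] pointing down, gripper open.
Joint ranges: [-2.96, 2.96], [-0.34, 2.1], [-1.41, 1.46], [0.24, 2.44], [-1.37, 4.51], [0.17, 1.92], [-2.96, 2.96]. Speed limits (rad/s): [2.39, 2.39, 3.14, 3.14, 3.14, 3.14, 3.14].

## Interface

Orientations are given as a rotation vector (axis times angle).
In Python, from bench import status, vision, r gives the robot as it stands. The module is installed in compiled form; this text tells all that it offers.
- The arm moves only by the shell command python3 -m handwheel 'ROWS' [OPENING] [FORCE]. ROWS is JSON, a list of rows, each an object with "dp": the shift along the tool's x, y, z in m, a list of three; "delta_rot": the turn, a rotation vector about the tool's x, y, z in rad, a list of three. In form: [{"dp": [x, y, z], "delta_rot": [rx, ry, rz]}, ...]. A call has 1 to 12 rows; each row is the pose to reach, as a shift and turn from the pose commanded when the call began, along the tool's axes at that moment; what a row does not reach only later rows make up. A row lasts 1/8 s, in which the tool goes at most 62.5 mm and 10.7 degrees, less where a joint would pass 70% of its speed; a pose out of reach is approached as far as the arm can. A call with a gripper value outside its range is refused whole. OPENING is the opening, from 0 (shut) to 1 (fully open), set as the call begins (- or left out, the last holds). The fingers move at their own pace and stop on an object; FORCE is the grip in N (left out, the last holds). Time passes only in rows, so rows that repeat a pose let the fingers close. It gives the time, the measured TCP pose, the force, the opening and the grip force at its end, in the units of the state.
- status.get_obs(): the state, without advancing time (a new reading comes with each control period).
- vision.grab_frame(name): name is "scene" or "side" or "wrist"; returns a dict with "img" (420x560x3 uint8, blue, green, red), "fovy" (degrees; the focal length in pixels is half the picture's height over the tangent of half this angle, whatever the lens; pixels are square), "cx", "cy" (the principal point, pixels), "world_from_camera" (4x4, takes a point from camera to world coordinates). Camera axes: x right, y up, looking along -z (the intrinsics and any distortion apply to the point x, -y, -z); pixel columns grow to the right and rows downward; lengths in m; the calibration is good to about 2 mm. A picture is of the moment at which its call begins. There is no depth.
- r.hand_in(): hands the job in; it is judged then, once.
The state is a dict: "clock": time; "joints": joint angles; "qvel": joint speeds; "tau": joint torques, N m; "tcp_pos": TCP position; "orientation": TCP orientation; "contact_force": force on the tool from outside, world axes, zero at the start; "moment": the same for the moment, N m; "grip_width": finger opening in m; "gripper_force": force on a finger pad.
Only numpy, scipy, OpenCV 4.12 (cv2) and the standard library are available. Lean on these libraries where they do the work, as an engineer would, in place of code of your own. Each camera call takes 0.05 s, during which the arm holds its last target. There are 200 camera calls.

## Working session

There is one attempt and no reset: what is moved stays moved. The work goes in short steps, Python scripts to look and compute and a shell command to move; the robot and the scene stay as the last step left them, time stands still between calls to the robot, and variables do not carry over. Pictures are saved under pics/ and viewed, at most 10 in all, crops included, and the job is handed in when it is done.

```bash
mkdir -p pics
python3 - <<'E'
from bench import status, vision
import cv2,numpy as np
for n in("scene","side"):
    f=vision.grab_frame(n); cv2.imwrite(f"pics/{n}0.png",f["img"])
    print(n,f["fovy"],f["cx"],f["cy"],np.round(f["world_from_camera"],4).tolist(),[k for k in f])
o=status.get_obs(); print(o)
E
```

```text
scene 53.86456986319627 277.6097780086476 216.45506572587857 [[-0.163, -0.5441, 0.823, 1.5502], [0.9864, -0.0722, 0.1476, 0.1689], [-0.0209, 0.8359, 0.5485, 0.8058], [0.0, 0.0, 0.0, 1.0]] ['img', 'fovy', 'cx', 'cy', 'world_from_camera']
side 57.01496541460288 275.1971433698722 213.60268152970357 [[-0.9954, 0.0678, -0.0671, 0.4024], [-0.0951, -0.7585, 0.6447, 0.7984], [-0.0072, 0.6482, 0.7615, 1.0988], [0.0, 0.0, 0.0, 1.0]] ['img', 'fovy', 'cx', 'cy', 'world_from_camera']
{'clock': 0.1, 'joints': array([ 1.02988745,  0.47770914,  0.02233961,  1.55629823, -0.01148314,
        1.10932206, -0.0830943 ]), 'qvel': array([-0.00181906, -0.00257402,  0.0013765 , -0.00092481,  0.00082937,
        0.00012143, -0.0002335 ]), 'tau': array([ 5.02048148e-03, -5.97758925e+01,  1.61406610e+00, -2.81952059e+01,
        1.28514622e-02,  5.04953787e-03,  2.23697958e-05]), 'tcp_pos': array([ 0.28288425, -0.61229883,  0.2304514 ]), 'orientation': array([-3.06680291e+00, -6.74286351e-01,  7.39440956e-04]), 'contact_force': array([-0.48477611,  0.61483246, -0.36723984]), 'moment': array([-0.01999777,  0.01275555, -0.01660712]), 'gripper_force': 0.0, 'grip_width': 0.08543165467386249}
```

View pics/scene0.png

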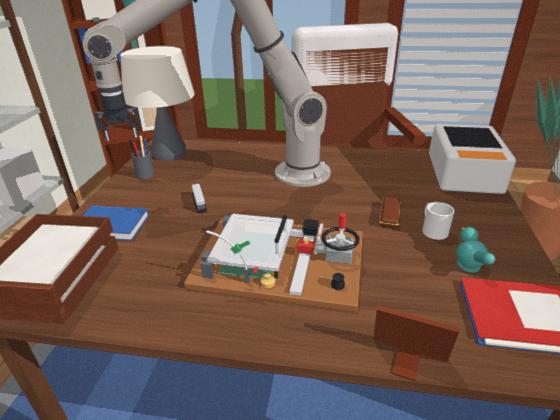

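View pics/side0.png

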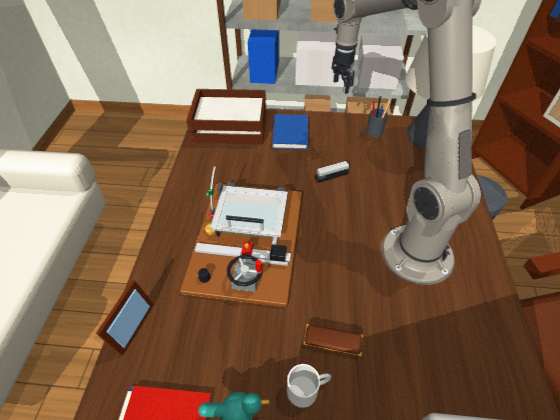

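```bash
cat > h.py <<'E'
import numpy as np,cv2
from bench import status,vision
def ray(f,uv):
    F=210/np.tan(np.radians(f["fovy"]/2)); T=f["world_from_camera"]
    d=np.array([(uv[0]-f["cx"])/F,-(uv[1]-f["cy"])/F,-1.]); d=T[:3,:3]@d
    return T[:3,3],d/np.linalg.norm(d)
def plane(f,uv,z):
    o,d=ray(f,uv); return o+d*(z-o[2])/d[2]
def tri(rs):
    A=np.zeros((3,3));b=np.zeros(3)
    for o,d in rs:
        P=np.eye(3)-np.outer(d,d);A+=P;b+=P@o
    p=np.linalg.solve(A,b); return p,[np.linalg.norm((np.eye(3)-np.outer(d,d))@(p-o))*1e3 for o,d in rs]
def proj(f,p):
    F=210/np.tan(np.radians(f["fovy"]/2)); T=f["world_from_camera"]
    c=T[:3,:3].T@(np.array(p)-T[:3,3]); return np.array([f["cx"]+F*c[0]/-c[2],f["cy"]-F*c[1]/-c[2]])
def blobs(img,lo,hi,mina=8):
    hsv=cv2.cvtColor(img,cv2.COLOR_BGR2HSV)
    m=cv2.inRange(hsv,lo,hi) if lo[0]<=hi[0] else cv2.inRange(hsv,(lo[0],)+tuple(lo[1:]),(179,)+tuple(hi[1:]))|cv2.inRange(hsv,(0,)+tuple(lo[1:]),hi)
    n,_,s,c=cv2.connectedComponentsWithStats(m)
    return [(c[i].round(1).tolist(),s[i].tolist()) for i in range(1,n) if s[i][4]>=mina]
E
python3 - <<'E'
from h import *
a=[]
for n,(x,y,w,h) in dict(scene=(180,195,200,115),side=(175,155,140,160)).items():
    f=vision.grab_frame(n);g=f["img"]
    print(n,"base",proj(f,[0,0,0]).round(1),"tcp",proj(f,status.get_obs()["tcp_pos"]).round(1))
    m=np.zeros_like(g);m[y:y+h,x:x+w]=g[y:y+h,x:x+w]
    print("red",blobs(m,(172,150,120),(6,255,255)));print("green",blobs(m,(45,120,60),(80,255,255)))
    cv2.imwrite(f"pics/{n}c.png",cv2.resize(g[y:y+h,x:x+w],None,fx=(4 if n=="scene" else 3.7),fy=(4 if n=="scene" else 3.7),interpolation=cv2.INTER_CUBIC))
E
```

```text
scene base [302.  173.3] tcp [122.8 142.1]
red [([341.9, 220.1], [339, 213, 7, 16, 102]), ([304.9, 247.0], [297, 240, 17, 14, 182]), ([254.7, 270.1], [253, 267, 4, 7, 18])]
green [([239.1, 246.7], [232, 241, 17, 12, 76])]
side base [416.6 252.7] tcp [339.4  90.1]
red [([210.3, 214.6], [208, 214, 6, 3, 12]), ([246.6, 247.4], [242, 241, 11, 13, 85]), ([258.4, 265.6], [255, 260, 7, 13, 69])]
green [([209.8, 191.9], [207, 189, 6, 6, 30])]
```

View pics/scenec.png

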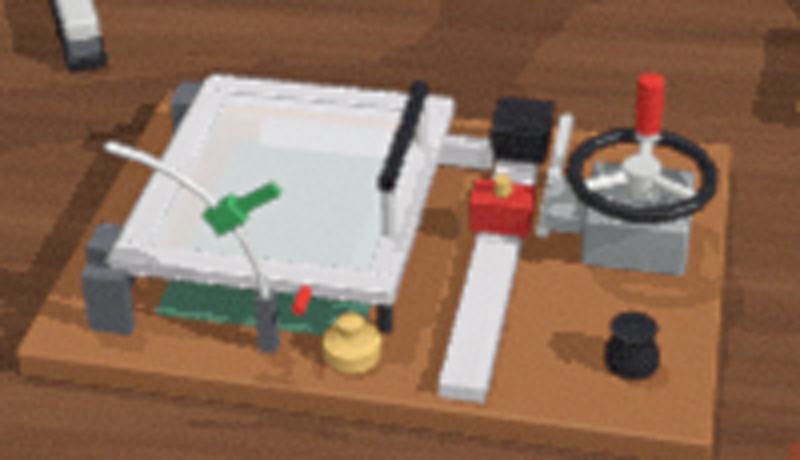

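View pics/sidec.png

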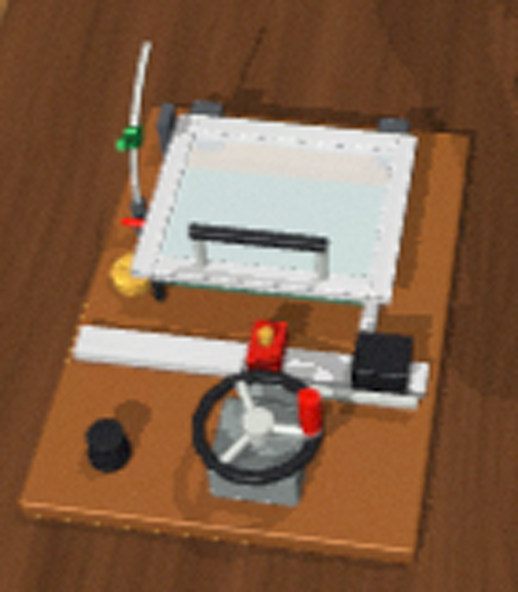

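Run:
```python
from h import *
s=vision.grab_frame("scene");d=vision.grab_frame("side")
S=lambda u,v:ray(s,(180+(u-1.5)/4,195+(v-1.5)/4)); D=lambda u,v:ray(d,(175+(u-1.35)/3.7,155+(v-1.35)/3.7))
R={}
for n,a,b in[("knobtop",(650,80),(310,394)),("knobmid",(650,105),(311,412)),("hub",(642,168),(258,424)),("h_far",(387,183),(190,231)),("h_near",(420,88),(327,243)),
 ("pin",(300,303),(124,222)),("marktip",(278,188),(118,143)),("mark",(240,205),(130,138)),("stopscrew",(503,180),(265,330)),("cornLF",(712,440),(25,505))]:
    p,e=tri([S(*a),D(*b)]);R[n]=p;print(n,p.round(4),np.round(e,1))
hv=R["h_far"]-R["h_near"];print("handle len",np.linalg.norm(hv),"yaw",np.degrees(np.arctan2(hv[1],hv[0])))
k=R["hub"]-R["knobmid"];print("knob->hub",np.hypot(*k[:2]),np.degrees(np.arctan2(k[1],k[0])))
pl=lambda uv,z:(lambda o,dd:o+dd*(z-o[2])/dd[2])(*D(*uv))
c=[pl(x,.025) for x in[(25,505),(412,547),(468,135)]]
print(np.round(c,4),np.linalg.norm(c[0]-c[1]),np.linalg.norm(c[1]-c[2]),np.degrees(np.arctan2(*(c[0]-c[1])[[1,0]])),np.degrees(np.arctan2(*(c[1]-c[2])[[1,0]]))-90)
f,t=pl((358,349),.067),pl((285,334),.067);print("fence",f,"stop",t,np.linalg.norm(f-t))
```

```text
knobtop [0.5186 0.1759 0.1417] [0.5 0.5]
knobmid [0.5183 0.1777 0.1191] [0. 0.]
hub [0.5632 0.1758 0.0931] [0.8 0.8]
h_far [0.6479 0.0023 0.1247] [0.5 0.5]
h_near [0.5252 0.0061 0.1243] [0.5 0.5]
pin [ 0.7241 -0.0447  0.0749] [1.3 1.3]
marktip [ 0.7195 -0.0567  0.1683] [0.5 0.5]
mark [ 0.7165 -0.0833  0.1486] [0.6 0.6]
stopscrew [0.5735 0.0743 0.0811] [0.9 0.9]
cornLF [0.7592 0.2313 0.0234] [0.6 0.6]
handle len 0.12272158469121937 yaw -1.7782776691232594
knob->hub 0.044945121743421655 -2.447413884172626
[[ 0.7585  0.2316  0.025 ]
 [ 0.4304  0.2406  0.025 ]
 [ 0.4088 -0.2323  0.025 ]] 0.32819248923495825 0.47340839219452663 -1.565075948721074 -2.6156010375237884
fence [0.49129539 0.07616267 0.067     ] stop [0.55740393 0.0658739  0.067     ] 0.06690439850522509
```

```bash
cat >> h.py <<'E'
from scipy.spatial.transform import Rotation as Ro
def shift(target=None,d=None):
    o=status.get_obs();R=Ro.from_rotvec(o["orientation"]).as_matrix()
    return (R.T@((np.array(target)-o["tcp_pos"]) if d is None else np.array(d))).round(4),R.round(3)
E
python3 -c "
from h import *
print(shift((.518,.177,.20)));x=shift()[1][:,0] if 0 else Ro.from_rotvec(status.get_obs()['orientation']).as_matrix()[:,0];print(np.degrees(np.arctan2(x[1],x[0])))"
```

```text
(array([ 0.5445, -0.6182,  0.0313]), array([[ 0.908,  0.419, -0.   ],
       [ 0.419, -0.908,  0.001],
       [-0.   , -0.001, -1.   ]]))
24.79766594928966
```

```bash
python3 -m handwheel '[{"dp":[0.036,-0.041,0],"delta_rot":[0,0,0.04]},{"dp":[0.073,-0.082,0],"delta_rot":[0,0,0.08]},{"dp":[0.109,-0.124,0],"delta_rot":[0,0,0.12]},{"dp":[0.145,-0.165,0],"delta_rot":[0,0,0.16]},{"dp":[0.182,-0.206,0],"delta_rot":[0,0,0.2]},{"dp":[0.218,-0.247,0],"delta_rot":[0,0,0.24]},{"dp":[0.254,-0.288,0],"delta_rot":[0,0,0.28]},{"dp":[0.29,-0.33,0],"delta_rot":[0,0,0.32]},{"dp":[0.327,-0.371,0],"delta_rot":[0,0,0.36]},{"dp":[0.363,-0.412,0],"delta_rot":[0,0,0.4]},{"dp":[0.4,-0.453,0],"delta_rot":[0,0,0.44]},{"dp":[0.436,-0.495,0],"delta_rot":[0,0,0.468]}]' 1 40
python3 -c "
from h import *
o=status.get_obs();print(o['joints'],o['qvel']);print(shift((.518,.177,.20)))"
```

```text
clock: 1.8
tcp_pos: [0.4718, 0.021, 0.2317]
orientation: [3.141, -0.058, 0.002]
contact_force: [0.7, -0.6, -1.0]
grip_width: 0.0855
gripper_force: 0.0
[ 0.14188043  0.16312855 -0.3520236   2.00436148  0.06774647  0.98406489
 -1.8508081 ] [-0.6394741   0.2324953  -0.31387636 -0.257573    0.14061179  0.05404479
 -1.22837553]
(array([ 0.0404, -0.1576,  0.0317]), array([[ 0.999, -0.037,  0.001],
       [-0.037, -0.999, -0.   ],
       [ 0.001,  0.   , -1.   ]]))
```

```bash
python3 -m handwheel '[{"dp":[0.013,-0.052,0],"delta_rot":[0,0,0]},{"dp":[0.026,-0.1,0],"delta_rot":[0,0,0]},{"dp":[0.04,-0.14,0],"delta_rot":[0,0,0]},{"dp":[0.04,-0.14,0],"delta_rot":[0,0,0]},{"dp":[0.04,-0.14,0],"delta_rot":[0,0,0]}]'
python3 - <<'E'
from h import *
o=status.get_obs();print(o['joints'],o['qvel'].round(3));print(shift((.518,.177,.108)))
f=vision.grab_frame("wrist");cv2.imwrite("pics/w1.png",f["img"])
for z in(.142,.095): print(z,[(b[0],b[1][4],plane(f,b[0],z).round(4)) for b in blobs(f["img"],(172,150,90),(6,255,255),40)])
E
```

```text
clock: 2.42
tcp_pos: [0.516, 0.1571, 0.231]
orientation: [3.14, -0.056, -0.001]
contact_force: [0.4, -0.2, -0.7]
grip_width: 0.0859
gripper_force: 0.0
[-0.06194839  0.28671142 -0.4195294   1.85721589  0.13558412  1.0264218
 -2.14321132] [ 0.018 -0.011  0.011  0.012 -0.001 -0.001 -0.001]
(array([ 0.0014, -0.02  ,  0.123 ]), array([[ 0.999, -0.036, -0.001],
       [-0.036, -0.999, -0.001],
       [-0.001,  0.001, -1.   ]]))
0.142 [([367.7, 117.9], 1780, array([0.579 , 0.0959, 0.142 ])), ([249.9, 201.5], 818, array([0.5262, 0.1746, 0.142 ]))]
0.095 [([367.7, 117.9], 1780, array([0.5768, 0.084 , 0.095 ])), ([249.9, 201.5], 818, array([0.5131, 0.1788, 0.095 ]))]
```

View pics/w1.png

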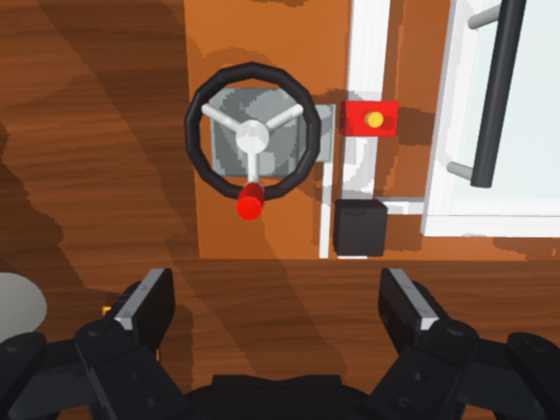

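Run:
```python
from h import *
f=vision.grab_frame("wrist")
k=plane(f,(249.5,207),.142);hb=plane(f,(252,137),.098)
fe,st=plane(f,(360,200),.067),plane(f,(370,135),.067)
print(k,hb,hb-k,np.hypot(*(hb-k)[:2]));print(fe,st,st-fe)
h=[plane(f,p,.122) for p in((483,183),)];print(h)
```

```text
[0.5222856  0.17449996 0.142     ] [0.56583257 0.17317956 0.098     ] [ 0.04354697 -0.0013204  -0.044     ] 0.04356698104216839
[0.50309987 0.08041728 0.067     ] [0.56097793 0.07366746 0.067     ] [ 0.05787806 -0.00674982  0.        ]
[array([0.5283716 , 0.00355052, 0.122     ])]
```

```bash
python3 -m handwheel '[{"dp":[0.0036,-0.019,0.04],"delta_rot":[0,0,0]},{"dp":[0.0036,-0.019,0.08],"delta_rot":[0,0,0]},{"dp":[0.0036,-0.019,0.11],"delta_rot":[0,0,0]},{"dp":[0.0036,-0.019,0.126],"delta_rot":[0,0,0]},{"dp":[0.0036,-0.019,0.126],"delta_rot":[0,0,0]}]'
python3 -m handwheel '[{"dp":[0,0,0],"delta_rot":[0,0,0]},{"dp":[0,0,0],"delta_rot":[0,0,0]},{"dp":[0,0,0],"delta_rot":[0,0,0]},{"dp":[0,0,0],"delta_rot":[0,0,0]},{"dp":[0,0,0],"delta_rot":[0,0,0]},{"dp":[0,0,0],"delta_rot":[0,0,0]}]' 0 40
python3 - <<'E'
from h import *
f=vision.grab_frame("wrist");print(blobs(f["img"],(172,150,90),(6,255,255),40))
E
```

```text
clock: 3.15
tcp_pos: [0.5201, 0.1759, 0.1048]
orientation: [3.14, -0.057, -0.002]
contact_force: [-0.5, 0.4, -0.2]
grip_width: 0.0857
gripper_force: 0.0
clock: 3.9
tcp_pos: [0.5208, 0.1769, 0.106]
orientation: [3.141, -0.055, 0.001]
contact_force: [-1.3, -0.8, 6.3]
grip_width: 0.0182
gripper_force: 39.1
[([460.7, 135.1], [408, 107, 113, 60, 5207]), ([276.2, 296.2], [251, 248, 51, 93, 3766])]
```

```bash
python3 -m handwheel '[{"dp":[0.0015,-0.0116,0],"delta_rot":[0,0,0]},{"dp":[0.006,-0.0225,0],"delta_rot":[0,0,0]},{"dp":[0.0132,-0.0318,0],"delta_rot":[0,0,0]},{"dp":[0.0225,-0.039,0],"delta_rot":[0,0,0]},{"dp":[0.0334,-0.0435,0],"delta_rot":[0,0,0]},{"dp":[0.045,-0.045,0],"delta_rot":[0,0,0]},{"dp":[0.0566,-0.0435,0],"delta_rot":[0,0,0]},{"dp":[0.0675,-0.039,0],"delta_rot":[0,0,0]},{"dp":[0.0768,-0.0318,0],"delta_rot":[0,0,0]},{"dp":[0.084,-0.0225,0],"delta_rot":[0,0,0]},{"dp":[0.0885,-0.0116,0],"delta_rot":[0,0,0]},{"dp":[0.09,0,0],"delta_rot":[0,0,0]}]'
python3 - <<'E'
from h import *
o=status.get_obs();print(o['joints'].round(2),o["moment"].round(2))
f=vision.grab_frame("wrist");print(blobs(f["img"],(172,150,90),(6,255,255),40))
E
```

```text
clock: 5.45
tcp_pos: [0.6108, 0.1749, 0.106]
orientation: [-3.139, 0.054, -0.002]
contact_force: [-2.9, 2.3, 6.0]
grip_width: 0.018
gripper_force: 39.2
[-0.11  0.57 -0.37  1.74  0.25  0.87 -2.19] [0.44 0.56 0.01]
[([276.0, 295.6], [251, 248, 51, 92, 3660]), ([445.6, 280.1], [398, 251, 94, 64, 4116]), ([403.0, 289.6], [400, 278, 7, 25, 121])]
```

```bash
python3 -m handwheel '[{"dp":[-0.0015,0.0116,0],"delta_rot":[0,0,0]},{"dp":[-0.006,0.0225,0],"delta_rot":[0,0,0]},{"dp":[-0.0132,0.0318,0],"delta_rot":[0,0,0]},{"dp":[-0.0225,0.039,0],"delta_rot":[0,0,0]},{"dp":[-0.0334,0.0435,0],"delta_rot":[0,0,0]},{"dp":[-0.045,0.045,0],"delta_rot":[0,0,0]},{"dp":[-0.0566,0.0435,0],"delta_rot":[0,0,0]},{"dp":[-0.0675,0.039,0],"delta_rot":[0,0,0]},{"dp":[-0.0768,0.0318,0],"delta_rot":[0,0,0]},{"dp":[-0.084,0.0225,0],"delta_rot":[0,0,0]},{"dp":[-0.0868,0.0168,0],"delta_rot":[0,0,0]},{"dp":[-0.0868,0.0168,0],"delta_rot":[0,0,0]}]'
python3 - <<'E'
from h import *
d=vision.grab_frame("side");g=d["img"][215:255,215:300];w=vision.grab_frame("wrist")["img"]
cv2.imwrite("pics/p2.png",np.hstack([w[:,:400],cv2.resize(g,(400,188))[:, :400] if 0 else cv2.copyMakeBorder(cv2.resize(g,(400,188),interpolation=2),0,232,0,0,0)]))
E
```

```text
clock: 7.0
tcp_pos: [0.5231, 0.1597, 0.1059]
orientation: [3.141, -0.055, 0.001]
contact_force: [-0.7, 0.6, 8.2]
grip_width: 0.0183
gripper_force: 40.2
```

View pics/p2.png

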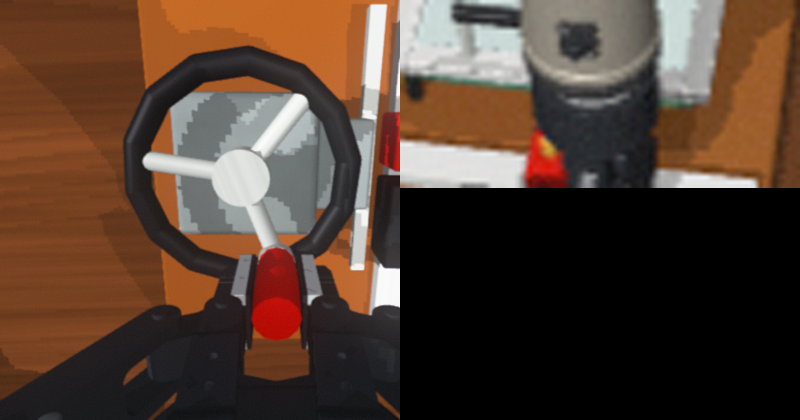

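```bash
python3 -m handwheel '[{"dp":[-0.0011,-0.003,0],"delta_rot":[0,0,0]},{"dp":[-0.002,-0.006,0],"delta_rot":[0,0,0]},{"dp":[-0.002,-0.006,0],"delta_rot":[0,0,0]}]'
python3 -m handwheel '[{"dp":[-0.0004,-0.0015,0],"delta_rot":[0,0,0]},{"dp":[-0.0007,-0.003,0],"delta_rot":[0,0,0]},{"dp":[-0.0007,-0.003,0],"delta_rot":[0,0,0]}]'
python3 -m handwheel '[{"dp":[-0.0002,-0.0015,0],"delta_rot":[0,0,0]},{"dp":[-0.0004,-0.003,0],"delta_rot":[0,0,0]},{"dp":[-0.0004,-0.003,0],"delta_rot":[0,0,0]}]'
python3 - <<'E'
from h import *
w=vision.grab_frame("wrist")["img"]
for v in range(100,260,3): print(v,w[v,388].tolist(),end=";")
E
```

```text
clock: 7.48
tcp_pos: [0.5217, 0.165, 0.1059]
orientation: [3.14, -0.056, 0.002]
contact_force: [-0.3, -1.8, 8.1]
grip_width: 0.0184
gripper_force: 40.2
clock: 7.85
tcp_pos: [0.5211, 0.1677, 0.1059]
orientation: [3.14, -0.057, 0.002]
contact_force: [0.5, -0.8, 8.4]
grip_width: 0.0181
gripper_force: 40.2
clock: 8.22
tcp_pos: [0.5208, 0.1708, 0.1059]
orientation: [3.14, -0.057, 0.002]
contact_force: [0.1, -2.0, 8.5]
grip_width: 0.0182
gripper_force: 40.2
100 [205, 209, 206];103 [205, 207, 205];106 [241, 243, 242];109 [243, 245, 245];112 [239, 241, 239];115 [131, 130, 125];118 [191, 190, 182];121 [183, 184, 175];124 [151, 149, 144];127 [150, 151, 145];130 [150, 150, 145];133 [151, 150, 144];136 [149, 148, 143];139 [151, 150, 144];142 [149, 150, 144];145 [166, 167, 159];148 [180, 179, 171];151 [194, 194, 184];154 [194, 196, 185];157 [191, 192, 183];160 [187, 185, 175];163 [182, 183, 174];166 [179, 178, 168];169 [173, 173, 163];172 [164, 164, 156];175 [158, 159, 154];178 [149, 149, 144];181 [150, 152, 149];184 [142, 148, 153];187 [124, 131, 142];190 [118, 126, 136];193 [89, 101, 124];196 [80, 98, 130];199 [66, 86, 125];202 [60, 83, 126];205 [60, 85, 129];208 [46, 73, 124];211 [38, 68, 120];214 [38, 69, 120];217 [38, 69, 119];220 [42, 71, 120];223 [44, 71, 120];226 [41, 69, 112];229 [43, 68, 110];232 [44, 70, 119];235 [44, 67, 109];238 [45, 56, 82];241 [41, 57, 88];244 [46, 74, 124];247 [46, 75, 125];250 [47, 77, 127];253 [51, 77, 128];256 [52, 78, 128];259 [70, 109, 177];
```

```bash
cat >> h.py <<'E'
def gap():
    f=vision.grab_frame("wrist");hsv=cv2.cvtColor(f["img"],cv2.COLOR_BGR2HSV)
    red=cv2.inRange(hsv,(172,130,60),(179,255,255))|cv2.inRange(hsv,(0,130,60),(6,255,255));red[:,:350]=0
    v,u=np.nonzero(red);um=int(np.median(u));blk=f["img"][:,um].max(1)<60
    vr=v[u==um].max();vb=[i for i in range(vr,vr+40) if blk[i:i+3].all()]
    print("col",um,"stop ends",vr,"fence begins",vb[:1],"px/mm",(v[u==um].max()-v[u==um].min())/30)
E
python3 -c "from h import *;gap()"
python3 -m handwheel '[{"dp":[0,-0.0015,0],"delta_rot":[0,0,0]},{"dp":[-0.0001,-0.003,0],"delta_rot":[0,0,0]},{"dp":[-0.0001,-0.003,0],"delta_rot":[0,0,0]}]'
python3 -m handwheel '[{"dp":[0,-0.0015,0],"delta_rot":[0,0,0]},{"dp":[0,-0.003,0],"delta_rot":[0,0,0]},{"dp":[0,-0.003,0],"delta_rot":[0,0,0]}]'
python3 -c "from h import *;gap()"
```

```text
col 445 stop ends 167 fence begins [168] px/mm 1.9666666666666666
clock: 8.7
tcp_pos: [0.5207, 0.1737, 0.1059]
orientation: [3.14, -0.057, 0.001]
contact_force: [-0.5, -1.4, 9.0]
grip_width: 0.0183
gripper_force: 40.3
clock: 9.07
tcp_pos: [0.5207, 0.1767, 0.1059]
orientation: [3.14, -0.057, 0.001]
contact_force: [-1.3, -1.9, 9.5]
grip_width: 0.0179
gripper_force: 40.3
col 455 stop ends 166 fence begins [167] px/mm 1.9666666666666666
```

```bash
python3 -m handwheel '[{"dp":[0.0001,-0.0015,0],"delta_rot":[0,0,0]},{"dp":[0.0002,-0.003,0],"delta_rot":[0,0,0]},{"dp":[0.0002,-0.003,0],"delta_rot":[0,0,0]}]'
python3 -m handwheel '[{"dp":[0.0002,-0.0015,0],"delta_rot":[0,0,0]},{"dp":[0.0004,-0.003,0],"delta_rot":[0,0,0]},{"dp":[0.0004,-0.003,0],"delta_rot":[0,0,0]}]'
python3 - <<'E'
from h import *
w=vision.grab_frame("wrist")["img"];cv2.imwrite("pics/p3.png",cv2.resize(w[80:280,300:540],None,fx=3,fy=3))
E
```

```text
clock: 9.5
tcp_pos: [0.521, 0.1798, 0.1059]
orientation: [3.14, -0.057, 0.001]
contact_force: [-0.9, -1.5, 9.6]
grip_width: 0.0181
gripper_force: 40.3
clock: 9.88
tcp_pos: [0.5215, 0.1828, 0.1059]
orientation: [3.14, -0.057, 0.001]
contact_force: [-0.7, -0.9, 10.1]
grip_width: 0.0179
gripper_force: 40.3
```

View pics/p3.png

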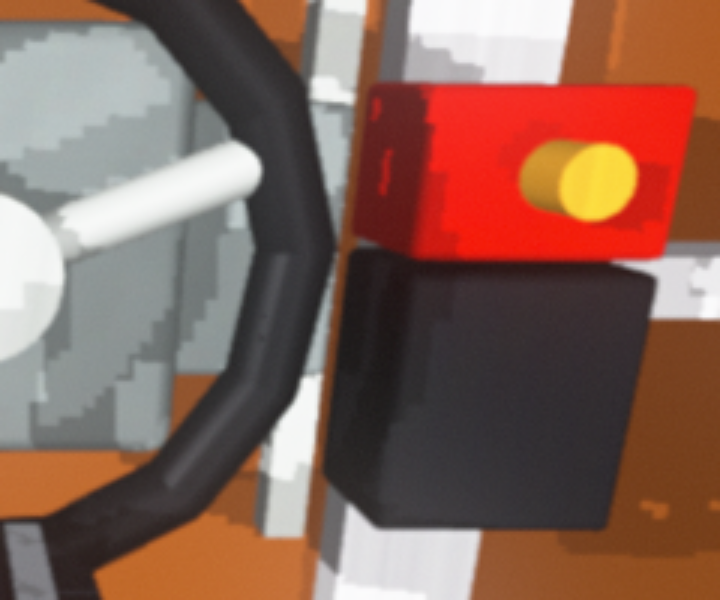

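```bash
python3 -m handwheel '[{"dp":[0.0003,-0.0015,0],"delta_rot":[0,0,0]},{"dp":[0.0006,-0.003,0],"delta_rot":[0,0,0]},{"dp":[0.0006,-0.003,0],"delta_rot":[0,0,0]}]'
python3 -m handwheel '[{"dp":[0.0004,-0.0015,0],"delta_rot":[0,0,0]},{"dp":[0.0009,-0.003,0],"delta_rot":[0,0,0]},{"dp":[0.0009,-0.003,0],"delta_rot":[0,0,0]}]'
```

```text
clock: 10.3
tcp_pos: [0.5222, 0.1858, 0.1059]
orientation: [3.14, -0.057, 0.001]
contact_force: [-1.0, -1.9, 9.6]
grip_width: 0.0184
gripper_force: 40.3
clock: 10.68
tcp_pos: [0.5231, 0.1888, 0.1059]
orientation: [3.14, -0.056, 0.0]
contact_force: [-0.0, -1.0, 9.5]
grip_width: 0.0183
gripper_force: 40.3
```

```bash
python3 -m handwheel '[{"dp":[0.0005,-0.0015,0],"delta_rot":[0,0,0]},{"dp":[0.0011,-0.003,0],"delta_rot":[0,0,0]},{"dp":[0.0011,-0.003,0],"delta_rot":[0,0,0]}]'
python3 -m handwheel '[{"dp":[0.0006,-0.0014,0],"delta_rot":[0,0,0]},{"dp":[0.0013,-0.0029,0],"delta_rot":[0,0,0]},{"dp":[0.0013,-0.0029,0],"delta_rot":[0,0,0]}]'
```

```text
clock: 11.05
tcp_pos: [0.5242, 0.1916, 0.1059]
orientation: [3.14, -0.057, -0.0]
contact_force: [-0.8, -1.0, 11.1]
grip_width: 0.0182
gripper_force: 40.4
clock: 11.42
tcp_pos: [0.5245, 0.1925, 0.1058]
orientation: [3.136, -0.058, -0.004]
contact_force: [-6.0, -5.9, 14.7]
grip_width: 0.018
gripper_force: 41.0
```

```bash
python3 -m handwheel '[{"dp":[0.0004,-0.001,0],"delta_rot":[0,0,0]},{"dp":[0.0007,-0.0014,0],"delta_rot":[0,0,0]},{"dp":[0.0007,-0.0014,0],"delta_rot":[0,0,0]}]'
```

```text
clock: 11.8
tcp_pos: [0.5247, 0.1928, 0.1058]
orientation: [3.134, -0.059, -0.006]
contact_force: [-8.2, -8.8, 19.3]
grip_width: 0.018
gripper_force: 41.4
```

```bash
python3 -m handwheel '[{"dp":[0,0,0],"delta_rot":[0,0,0]},{"dp":[0,0,0],"delta_rot":[0,0,0]},{"dp":[0,0,0],"delta_rot":[0,0,0]},{"dp":[0,0,0],"delta_rot":[0,0,0]},{"dp":[0,0,0],"delta_rot":[0,0,0]}]' 1 40
python3 -m handwheel '[{"dp":[0,0,-0.03],"delta_rot":[0,0,0]},{"dp":[0,0,-0.07],"delta_rot":[0,0,0]},{"dp":[0,0,-0.11],"delta_rot":[0,0,0]},{"dp":[0.015,0.05,-0.12],"delta_rot":[0,0,0]},{"dp":[0.03,0.1,-0.12],"delta_rot":[0,0,0]},{"dp":[0.03,0.13,-0.12],"delta_rot":[0,0,0]},{"dp":[0.03,0.13,-0.12],"delta_rot":[0,0,0]},{"dp":[0.03,0.13,-0.12],"delta_rot":[0,0,0]}]'
python3 - <<'E'
from h import *
w=vision.grab_frame("wrist");d=vision.grab_frame("side")
cv2.imwrite("pics/p4.png",np.hstack([cv2.resize(w["img"],(480,360)),cv2.resize(d["img"][205:305,195:280],(306,360),interpolation=2)]))
print(status.get_obs()["joints"].round(2))
E
```

```text
clock: 12.42
tcp_pos: [0.5263, 0.1972, 0.1052]
orientation: [3.141, -0.055, -0.0]
contact_force: [-0.3, 1.1, -0.1]
grip_width: 0.0851
gripper_force: 0.0
clock: 13.42
tcp_pos: [0.5517, 0.0673, 0.2254]
orientation: [-3.14, 0.054, -0.0]
contact_force: [-0.3, 0.5, 0.0]
grip_width: 0.0854
gripper_force: 0.0
[ 0.08  0.31 -0.38  1.83  0.13  1.02 -1.96]
```

View pics/p4.png

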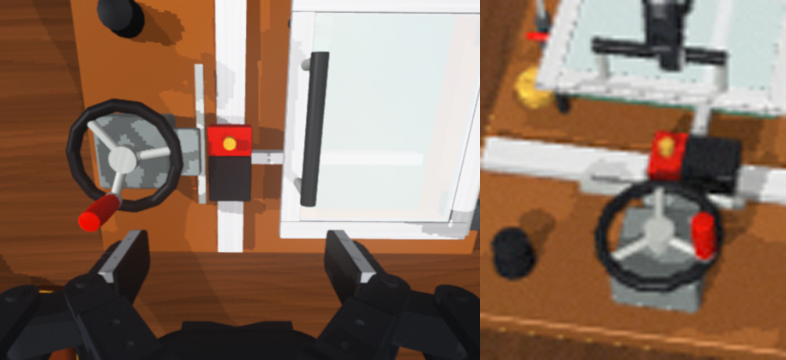

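Run:
```python
from h import *
f=vision.grab_frame("wrist")
a,b=plane(f,(371,63),.122),plane(f,(360.5,239),.122);m=(a+b)/2;v=a-b
print(a,b,m,np.linalg.norm(v),np.degrees(np.arctan2(v[1],v[0])))
print(shift((m[0],m[1],.103)))
```

```text
[0.64897712 0.00267946 0.122     ] [0.5258155  0.00505512 0.122     ] [0.58739631 0.00386729 0.122     ] 0.12318453279849705 -1.1050419759227617
(array([0.0378, 0.0628, 0.1223]), array([[ 0.999, -0.033,  0.   ],
       [-0.033, -0.999,  0.001],
       [ 0.   , -0.001, -1.   ]]))
```

Good agreement with the first triangulation (0.587, 0.004). Grasp the bar.

```bash
python3 -m handwheel '[{"dp":[0.02,0.035,0],"delta_rot":[0,0,0]},{"dp":[0.038,0.063,0.02],"delta_rot":[0,0,0]},{"dp":[0.038,0.063,0.06],"delta_rot":[0,0,0]},{"dp":[0.038,0.063,0.1],"delta_rot":[0,0,0]},{"dp":[0.038,0.063,0.122],"delta_rot":[0,0,0]},{"dp":[0.038,0.063,0.122],"delta_rot":[0,0,0]}]'
python3 -m handwheel '[{"dp":[0,0,0],"delta_rot":[0,0,0]},{"dp":[0,0,0],"delta_rot":[0,0,0]},{"dp":[0,0,0],"delta_rot":[0,0,0]},{"dp":[0,0,0],"delta_rot":[0,0,0]},{"dp":[0,0,0],"delta_rot":[0,0,0]},{"dp":[0,0,0],"delta_rot":[0,0,0]}]' 0 60
python3 - <<'E'
from h import *
# lift rows: arc about hinge for tool shift, relative to flat
for t in range(0,56,3):
    r=np.hypot(185,52);a0=np.arctan2(52,185);a=a0+np.radians(t)
    print(t,"y+%.1f z%.1f"%(r*(np.cos(a0)-np.cos(a)),-r*(np.sin(a)-np.sin(a0))),end="; ")
E
```

```text
clock: 14.32
tcp_pos: [0.5862, 0.0028, 0.1016]
orientation: [-3.141, 0.053, 0.006]
contact_force: [0.9, -0.6, 0.5]
grip_width: 0.0857
gripper_force: 0.0
clock: 15.08
tcp_pos: [0.588, 0.0032, 0.1041]
orientation: [-3.14, 0.054, -0.002]
contact_force: [-1.9, 3.4, 6.3]
grip_width: 0.0121
gripper_force: 58.5
0 y+0.0 z-0.0; 3 y+3.0 z-9.6; 6 y+6.4 z-19.1; 9 y+10.4 z-28.3; 12 y+14.9 z-37.3; 15 y+19.8 z-46.1; 18 y+25.1 z-54.6; 21 y+30.9 z-62.8; 24 y+37.1 z-70.8; 27 y+43.8 z-78.3; 30 y+50.8 z-85.5; 33 y+58.2 z-92.4; 36 y+65.9 z-98.8; 39 y+74.0 z-104.8; 42 y+82.3 z-110.4; 45 y+91.0 z-115.6; 48 y+99.9 z-120.3; 51 y+109.0 z-124.5; 54 y+118.3 z-128.2;
```

```bash
python3 -m handwheel '[{"dp":[0,0.003,-0.0096],"delta_rot":[0,0,0]},{"dp":[0,0.0064,-0.0191],"delta_rot":[0,0,0]},{"dp":[0,0.0104,-0.0283],"delta_rot":[0,0,0]},{"dp":[0,0.0149,-0.0373],"delta_rot":[0,0,0]},{"dp":[0,0.0198,-0.0461],"delta_rot":[0,0,0]},{"dp":[0,0.0251,-0.0546],"delta_rot":[0,0,0]},{"dp":[0,0.0309,-0.0628],"delta_rot":[0,0,0]},{"dp":[0,0.0371,-0.0708],"delta_rot":[0,0,0]},{"dp":[0,0.0438,-0.0783],"delta_rot":[0,0,0]},{"dp":[0,0.0438,-0.0783],"delta_rot":[0,0,0]},{"dp":[0,0.0438,-0.0783],"delta_rot":[0,0,0]}]'
python3 - <<'E'
from h import *
s=vision.grab_frame("scene");d=vision.grab_frame("side")
for f in(s,d): print([x for x in blobs(f["img"],(172,140,90),(6,255,255),6) if 195<x[0][0]<320 and 150<x[0][1]<290],[x for x in blobs(f["img"],(45,110,50),(80,255,255),10) if 195<x[0][0]<300 and 150<x[0][1]<260])
cv2.imwrite("pics/p5.png",np.hstack([cv2.resize(s["img"][205:295,205:275],(420,540),interpolation=2),cv2.resize(d["img"][155:235,195:250],(371,540),interpolation=2)]))
E
```

```text
clock: 16.45
tcp_pos: [0.5862, -0.0379, 0.1824]
orientation: [-3.137, 0.051, -0.001]
contact_force: [-2.5, 10.5, 5.0]
grip_width: 0.0121
gripper_force: 58.5
[([305.3, 246.9], [297, 239, 17, 16, 184]), ([248.6, 251.3], [247, 248, 4, 7, 17])] [([239.1, 246.8], [232, 241, 18, 12, 89])]
[([208.5, 199.9], [206, 199, 6, 3, 16]), ([246.5, 248.0], [242, 241, 11, 14, 93]), ([256.6, 269.7], [254, 264, 6, 13, 70])] [([209.5, 192.1], [206, 189, 7, 7, 33]), ([237.3, 222.8], [217, 212, 41, 23, 746]), ([269.6, 226.3], [260, 216, 19, 21, 313])]
```

View pics/p5.png

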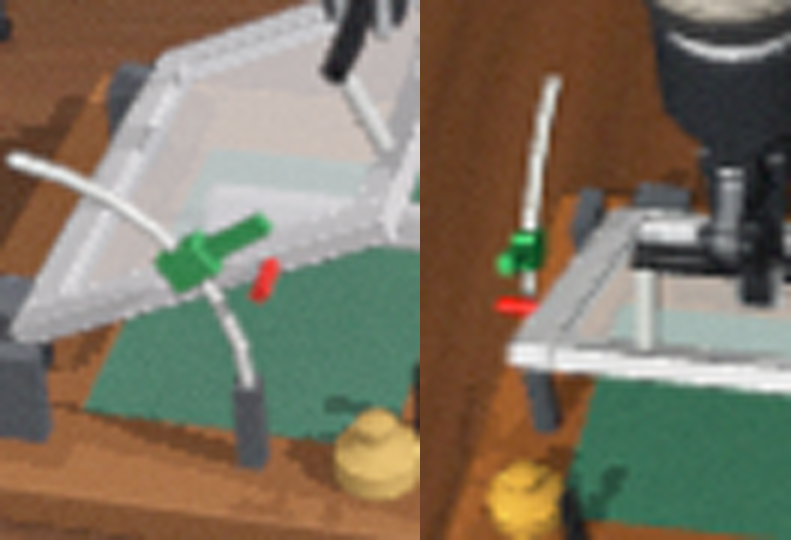

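Run:
```python
from h import *
s=vision.grab_frame("scene");d=vision.grab_frame("side")
S=lambda u,v:ray(s,(205+u/6-.4,205+v/6-.4)); D=lambda u,v:ray(d,(195+u/6.745-.4,155+v/6.75-.4))
yaw=np.radians(-1.8);ex=np.array([np.cos(yaw),np.sin(yaw),0]);ey=np.array([-np.sin(yaw),np.cos(yaw),0])
H=np.array([.5875,.0035,.122]);hinge=H-.185*ey;hinge[2]=.070
def rep(n,p,e=""):
    q=p-hinge;x,y,z=q@ex,q@ey,q[2];print(n,p.round(4),np.round(e,1),"x%.1f r%.1f ang%.2f"%(x*1e3,1e3*np.hypot(y,z),np.degrees(np.arctan2(z,y))))
for n,a,b in[("pin tip",(260,297),(500,304)),("pin mid",(265,281),(515,305)),("tab tip",(267,222),(505,263)),("block",(188,262),(528,250))]:
    p,e=tri([S(*a),D(*b)]);rep(n,p,e)
# scene-only: intersect rays with plane x_stand = x0
for x0 in(.125,.132,.14):
  for n,a in[("pin",(264,281)),("tabtip",(267,222)),("tabmid",(240,236)),("block",(188,262))]:
    o,dd=S(*a);t=(x0-(o-hinge)@ex)/(dd@ex);rep(f"{x0} {n}",o+t*dd)
rep("handle",status.get_obs()["tcp_pos"]+[0,0,.019])
```

```text
pin tip [ 0.5386 -0.1376  0.0127] [39.6 39.6] x-44.5 r71.3 ang-53.46
pin mid [ 0.5296 -0.1361  0.0157] [38.6 38.6] x-53.5 r69.7 ang-51.17
tab tip [ 0.5328 -0.1306  0.0565] [37.1 37.1] x-50.4 r51.0 ang-15.28
block [ 0.5251 -0.1774  0.0191] [36.6 36.6] x-56.7 r51.0 ang-87.52Traceback (most recent call last):
  File "<stdin>", line 13, in <module>
  File "<stdin>", line 7, in rep
    return _wrapfunc(a, 'round', decimals=decimals, out=out)
    return _wrapit(obj, method, *args, **kwds)
    result = getattr(arr, method)(*args, **kwds)
numpy._core._exceptions._UFuncNoLoopError: ufunc 'multiply' did not contain a loop with signature matching types (dtype('<U1'), dtype('float64')) -> None
```

Run:
```python
from h import *
s=vision.grab_frame("scene");d=vision.grab_frame("side")
S=lambda u,v:ray(s,(205+u/6-.4,205+v/6-.4)); D=lambda u,v:ray(d,(195+(u-420)/6.745-.4,155+v/6.75-.4))
yaw=np.radians(-1.8);ex=np.array([np.cos(yaw),np.sin(yaw),0]);ey=np.array([-np.sin(yaw),np.cos(yaw),0])
H=np.array([.5875,.0035,.122]);hinge=H-.185*ey;hinge[2]=.070
def rep(n,p,e=0):
    q=p-hinge;x,y,z=q@ex,q@ey,q[2];print(n,p.round(4),np.round(e,1),"x%.1f r%.1f ang%.2f"%(x*1e3,1e3*np.hypot(y,z),np.degrees(np.arctan2(z,y))))
for n,a,b in[("pin tip",(260,297),(500,304)),("pin mid",(265,281),(515,305)),("tab tip",(267,222),(505,263)),("block",(188,262),(528,250))]:
    p,e=tri([S(*a),D(*b)]);rep(n,p,e)
for x0 in(.125,.132,.14):
  for n,a in[("pin",(264,281)),("tabtip",(267,222)),("tabmid",(240,236)),("block",(188,262))]:
    o,dd=S(*a);t=(x0-(o-hinge)@ex)/(dd@ex);rep(f"{x0} {n}",o+t*dd)
rep("handle",status.get_obs()["tcp_pos"]+[0,0,.019])
```

```text
pin tip [ 0.7259 -0.0607  0.132 ] [0.6 0.6] x140.4 r139.7 ang26.34
pin mid [ 0.7176 -0.0598  0.1339] [0. 0.] x132.0 r141.1 ang26.92
tab tip [ 0.7176 -0.0572  0.1667] [0.3 0.3] x131.9 r160.8 ang36.98
block [ 0.7169 -0.0936  0.1396] [0.9 0.9] x132.4 r115.3 ang37.12
0.125 pin [ 0.7105 -0.0622  0.1282] 0 x125.0 r136.2 ang25.27
0.125 tabtip [ 0.7106 -0.0588  0.1611] 0 x125.0 r155.9 ang35.75
0.125 tabmid [ 0.7102 -0.0716  0.1519] 0 x125.0 r140.2 ang35.73
0.125 block [ 0.7094 -0.0966  0.1343] 0 x125.0 r109.6 ang35.91
0.132 pin [ 0.7176 -0.0603  0.1339] 0 x132.0 r140.7 ang27.00
0.132 tabtip [ 0.7177 -0.0569  0.1665] 0 x132.0 r160.9 ang36.87
0.132 tabmid [ 0.7173 -0.0696  0.1574] 0 x132.0 r145.3 ang36.98
0.132 block [ 0.7165 -0.0944  0.14  ] 0 x132.0 r115.0 ang37.48
0.14 pin [ 0.7256 -0.058   0.1404] 0 x140.0 r145.9 ang28.83
0.14 tabtip [ 0.7257 -0.0547  0.1727] 0 x140.0 r166.6 ang38.07
0.14 tabmid [ 0.7253 -0.0672  0.1637] 0 x140.0 r151.1 ang38.30
0.14 block [ 0.7246 -0.0918  0.1464] 0 x140.0 r121.2 ang39.09
handle [ 0.5862 -0.0378  0.2013] 0 x0.0 r194.6 ang42.44
```

```bash
python3 -m handwheel '[{"dp":[0,0.0035,-0.0037],"delta_rot":[0,0,0]},{"dp":[0,0.007,-0.0072],"delta_rot":[0,0,0]},{"dp":[0,0.0107,-0.0107],"delta_rot":[0,0,0]},{"dp":[0,0.0144,-0.0141],"delta_rot":[0,0,0]},{"dp":[0,0.0144,-0.0141],"delta_rot":[0,0,0]}]'
cat >> h.py <<'E'
def look(png=None):
    s=vision.grab_frame("scene");d=vision.grab_frame("side");out=[]
    yaw=np.radians(-1.8);ex=np.array([np.cos(yaw),np.sin(yaw),0]);ey=np.array([-np.sin(yaw),np.cos(yaw),0])
    hinge=np.array([.5875,.0035,.07])-.185*ey
    def rep(n,p):
        q=p-hinge;print(n,"x%.1f r%.1f ang%.2f"%(q@ex*1e3,1e3*np.hypot(q@ey,q[2]),np.degrees(np.arctan2(q[2],q@ey))))
    P={}
    for k,f in(("s",s),("d",d)):
        reg=lambda x:(225<x[0][0]<262 and 215<x[0][1]<275) if k=="s" else (200<x[0][0]<216 and 165<x[0][1]<215)
        P[k]=[[x for x in blobs(f["img"],*c,4) if reg(x)] for c in(((170,140,80),(8,255,255)),((45,110,50),(80,255,255)))]
    print(P)
    for i,n in((0,"pin"),(1,"green")):
        if P["s"][i]:
            b=max(P["s"][i],key=lambda x:x[1][4])[0];o,dd=ray(s,b)
            rep(n+" on x=.132",o+dd*(.132-(o-hinge)@ex)/(dd@ex))
            if P["d"][i]:
                p,e=tri([(o,dd),ray(d,max(P["d"][i],key=lambda x:x[1][4])[0])]);rep(n+" tri %.1f"%e[0],p)
    rep("handle(-15.7)",status.get_obs()["tcp_pos"]+[0,0,.019])
    if png: cv2.imwrite(png,np.hstack([cv2.resize(s["img"][205:295,205:275],(420,540),interpolation=2),cv2.resize(d["img"][155:235,195:250],(371,540),interpolation=2)]))
E
python3 -c "from h import *;look()"
```

```text
clock: 17.38
tcp_pos: [0.5856, -0.0515, 0.1967]
orientation: [-3.136, 0.051, -0.001]
contact_force: [-2.3, 11.5, 6.4]
grip_width: 0.0117
gripper_force: 58.5
{'s': [[([245.6, 248.1], [244, 246, 4, 5, 14])], [([239.0, 247.0], [231, 241, 19, 13, 98])]], 'd': [[([209.1, 196.0], [206, 195, 7, 3, 14])], [([209.7, 191.9], [206, 189, 7, 6, 31])]]}
pin on x=.132 x132.0 r139.1 ang32.10
pin tri 0.2 x131.3 r138.6 ang32.04
green on x=.132 x132.0 r125.2 ang36.97
green tri 0.1 x132.9 r125.9 ang37.11
handle(-15.7) x-0.1 r195.2 ang48.21
```

```bash
python3 -m handwheel '[{"dp":[0,0.0025,-0.0022],"delta_rot":[0,0,0]},{"dp":[0,0.0051,-0.0043],"delta_rot":[0,0,0]},{"dp":[0,0.0064,-0.0054],"delta_rot":[0,0,0]},{"dp":[0,0.0064,-0.0054],"delta_rot":[0,0,0]}]'
python3 -c "from h import *;look('pics/p6.png')"
```

```text
clock: 17.98
tcp_pos: [0.5854, -0.0575, 0.2023]
orientation: [-3.135, 0.05, -0.001]
contact_force: [-3.0, 11.9, 8.6]
grip_width: 0.0121
gripper_force: 58.6
{'s': [[([244.1, 247.1], [243, 246, 3, 3, 8])], [([239.0, 247.0], [231, 241, 19, 13, 99])]], 'd': [[([210.0, 194.5], [209, 194, 3, 2, 4])], [([209.6, 191.4], [207, 189, 6, 6, 24])]]}
pin on x=.132 x132.0 r137.4 ang33.95
pin tri 0.8 x129.3 r135.4 ang33.74
green on x=.132 x132.0 r125.2 ang36.97
green tri 0.7 x133.5 r126.3 ang37.57
handle(-15.7) x-0.2 r195.6 ang50.65
```

View pics/p6.png

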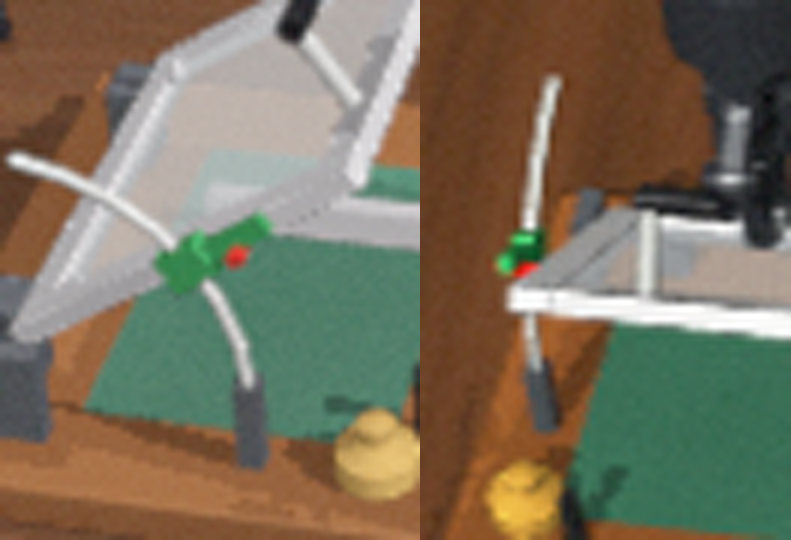

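Run:
```python
from h import *
w=vision.grab_frame("wrist");print("green",[b for b in blobs(w["img"],(50,120,50),(75,255,255),20)],"red",blobs(w["img"],(172,140,80),(6,255,255),8))
print(w["world_from_camera"].round(3).tolist())
yaw=np.radians(-1.8);ex=np.array([np.cos(yaw),np.sin(yaw),0]);ey=np.array([-np.sin(yaw),np.cos(yaw),0]);hinge=np.array([.5875,.0035,.07])-.185*ey
P=lambda x,r,a:hinge+x*ex+r*np.cos(np.radians(a))*ey+[0,0,r*np.sin(np.radians(a))]
print("proj wrist",proj(w,P(.136,.14,37)))
s=vision.grab_frame("scene");d=vision.grab_frame("side")
for a in(27,35,37): print(a,[(k,x,proj(f,P(x,.14,a)).round(1).tolist()) for k,f in(("s",s),("d",d)) for x in(.12,.13,.14)])
# green pixel sub-analysis: principal axis of tab in scene (outer part) 
for k,f,b in(("s",s,(228,238,254,258)),("d",d,(203,186,216,198))):
    g=f["img"][b[1]:b[3],b[0]:b[2]].astype(int);m=(g[...,1]-np.maximum(g[...,0],g[...,2])).clip(0)
    print(k);print("\n".join(" ".join("%3d"%v for v in r) for r in m))
```

```text
green [] red [([296.7, 1.6], [288, 0, 16, 5, 61]), ([127.9, 209.3], [93, 189, 68, 43, 2222])]
[[-0.032, 0.957, 0.288, 0.66], [-0.999, -0.029, -0.016, -0.061], [-0.006, -0.288, 0.958, 0.344], [0.0, 0.0, 0.0, 1.0]]
proj wrist [302.06251692 -34.22664964]
27 [('s', 0.12, [249.5, 248.7]), ('s', 0.13, [248.6, 251.0]), ('s', 0.14, [247.6, 253.4]), ('d', 0.12, [212.2, 199.9]), ('d', 0.13, [209.4, 199.7]), ('d', 0.14, [206.5, 199.4])]
35 [('s', 0.12, [245.5, 243.3]), ('s', 0.13, [244.5, 245.6]), ('s', 0.14, [243.5, 247.9]), ('d', 0.12, [212.3, 194.4]), ('d', 0.13, [209.4, 194.1]), ('d', 0.14, [206.5, 193.9])]
37 [('s', 0.12, [244.3, 242.0]), ('s', 0.13, [243.3, 244.3]), ('s', 0.14, [242.3, 246.6]), ('d', 0.12, [212.3, 192.9]), ('d', 0.13, [209.4, 192.7]), ('d', 0.14, [206.5, 192.4])]
s
  0   0   0   0   0   0   0   0   4   2   3   0   0   0   0   0   0   0   0   0   0   0   0   0   0   0
  0   0   0   0   0   0   0   3   3   4   3   0   0   0   0   0   0   0   0   0   0   0   0   0   0   0
  0   0   0   0   0   0   0   3   1   2   2   0   0   0   0   0   0   0   0  15  26   6   0   0   0   0

[... 1693 characters left out ...]
21  22  20  20  21  18   1   0   4  16  20  22  23  21  21  22  21  19  21
d
  0   0   0   0   0   0   0   0   0   0   0   0   0
  0   0   0   0   0   0   0   0   1   0   0   0   0
  0   0   0   0   0   0   0   0   2   8   0   0   0
  0   0   0   0   0   0  42  53  36  42   5   0   0
  0   0   0   0   0  25  96  96  89  41   6   0   0
  0   0   0   0   0  34  61  56  53  41   5   0   0
  0   0   0   0  38  59  48  44  49  38  12   0   0
  0   0   0  27  91  72  37  21  33  23  15   0   0
  0   0   0   0  95  74   0   0   0   0   3   3   1
  0   0   0   0  24   0   0   0   0   0   0   0   0
  0   0   0   0   0   0   0   0   0   0   0   0   0
  0   0   0   0   0   0   0   0   0   0   0   0   0
```

```bash
python3 -m handwheel '[{"dp":[0,0.0015,-0.0015],"delta_rot":[0,0,0]},{"dp":[0,0.003,-0.003],"delta_rot":[0,0,0]},{"dp":[0,0.0045,-0.0045],"delta_rot":[0,0,0]},{"dp":[0,0.0058,-0.0058],"delta_rot":[0,0,0]},{"dp":[0,0.0058,-0.0058],"delta_rot":[0,0,0]},{"dp":[0,0.0058,-0.0058],"delta_rot":[0,0,0]}]'
cat > l.py <<'E'
from h import *
look();print(status.get_obs()["qvel"].round(3))
for k,b in(("scene",(232,238,254,254)),("side",(203,186,216,200))):
    f=vision.grab_frame(k);g=f["img"][b[1]:b[3],b[0]:b[2]].astype(int);m=g[...,1]-np.maximum(g[...,0],g[...,2]);r=g[...,2]-g[...,:2].max(2)
    print("\n".join(" ".join("%4s"%("R%d"%r[i,j] if r[i,j]>60 else m[i,j] if m[i,j]>25 else ".") for j in range(m.shape[1])) for i in range(m.shape[0])))
w=vision.grab_frame("wrist");print("wrist",blobs(w["img"],(172,140,80),(6,255,255),8),blobs(w["img"],(50,120,50),(75,255,255),8))
E
python3 l.py
```

```text
clock: 18.98
tcp_pos: [0.5851, -0.0641, 0.208]
orientation: [-3.136, 0.051, -0.0]
contact_force: [-4.0, 10.5, 8.3]
grip_width: 0.0122
gripper_force: 58.6
{'s': [[([242.3, 246.0], [241, 245, 3, 3, 7])], [([246.7, 243.0], [243, 241, 7, 5, 21]), ([236.3, 248.6], [231, 244, 12, 10, 70])]], 'd': [[], [([209.3, 191.2], [206, 189, 7, 6, 18])]]}
pin on x=.132 x132.0 r135.3 ang36.12
green on x=.132 x132.0 r115.1 ang36.81
green tri 0.2 x136.4 r118.5 ang37.62
handle(-15.7) x-0.2 r196.1 ang53.22
[ 0.002 -0.     0.001 -0.001  0.001  0.001  0.001]
   .    .    .    .    .    .    .    .    .    .    .    .    .    .    .    .    .    .    .    .    .    .
   .    .    .    .    .    .    .    .    .    .    .    .    .    .    .    .    .    .    .    .    .    .
   .    .    .    .    .    .    .    .    .    .    .    .    .    .    .    .   29    .    .    .    .    .
   .    .    .    .    .    .    .    .    .    .    .  R69 R133  R73   27   56   62   34    .    .    .    .
   .    .    .    .    .    .    .    .    .    .    .    .    .   45   54   54   64   62   29    .    .    .
   .    . 
[... 1534 characters left out ...]
    .    .    .   31   61   57   51   42    .    .    .
   .    .    .    .    .   58    . R147 R176  R78    .    .    .
   .    .    .    .   92   78    .    .    .    .    .    .    .
   .    .    .   32   95   67    .    .    .    .    .    .    .
   .    .    .    .   60    .    .    .    .    .    .    .    .
   .    .    .    .    .    .    .    .    .    .    .    .    .
   .    .    .    .    .    .    .    .    .    .    .    .    .
   .    .    .    .    .    .    .    .    .    .    .    .    .
   .    .    .    .    .    .    .    .    .    .    .    .    .
wrist [([290.2, 1.7], [282, 0, 16, 5, 64]), ([123.2, 207.3], [88, 188, 67, 42, 2142])] [([328.6, 1.0], [314, 0, 30, 4, 74])]
```

```bash
python3 -c "
from bench import r
print(r.hand_in())"
```

```text
the job is handed in; nothing more can be done
None
```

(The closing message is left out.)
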